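# Zero the racket-frame clamp and set its gap by the handwheel

### The job

Set the gap of the racket-frame clamp that has the handwheel: turn the wheel clockwise (seen from above) by its crank handle until the clamp is fully closed and comes to its stop, then back it off counter-clockwise exactly two full turns. Finish still gripping the crank handle, holding it steady there and not letting go; leave the T-bar clamp and the other things on the bench alone.

Things in the scene. Friction and masses are not known exactly. Their poses are not given: they have to be found in the camera images.
- clamp: the frame clamp with the handwheel: grey C-shaped casting bolted to the bench, foot 170 x 100, 137 high to the top of its boss, its column on its own +x side. Origin on the bench under the screw; z up. The screw and handwheel axis is vertical through the origin. Fixed, but it stands at a different place and yaw each time
- wheel_axis (a point): point on the vertical axis of the handwheel, 200 above the bench, at the height of the middle of the crank handle. Fixed
- crank: the crank handle: upright black cylinder, 20 dia x 54 tall, standing on the rim of the handwheel 60 from the wheel axis. Origin at its centre (200 above the bench, handle from 173 to 227); the aluminium rim (134 outer dia, top at 169) and hub (top at 181) lie below. It revolves freely on its own pin, so it can be gripped firmly from above and led round the axis on a circle of 60 radius without turning the gripper
- wheel (a joint): handwheel angle in rad: 0 at the closed stop, growing as the wheel is turned counter-clockwise seen from above (opening); 2 pi per turn, range 0 to 8 pi, starts between 1.5 and 5.5. Clockwise closes. Dry friction about 0.15 N m (2.5 N at the handle); it stays where it is left. The rubber pad below rises 5 mm per turn; the wheel does not rise
- tbar (a joint): angle (rad) of the T-bar of the neighbouring clamp, 0 at the start; same grey casting, but with a 110 long level steel T-bar on top (160 above the bench) in place of a wheel. Not to be turned
- reel_a: bystander: clear plastic reel with flanges, 100 dia x 23 high, lying flat; origin under its centre
- reel_b: bystander: a second such reel, 100 dia x 23 high
- grip_carton: bystander: cardboard carton 90 x 55 x 45 high; origin under its centre
- jar: bystander: small jar with a white cap, 48 dia x 60 high; origin under its centre
- driver: bystander: screwdriver lying flat
- pliers: bystander: black-handled pliers lying flat, 140 long
- tape: bystander: white roll of tape lying flat, 84 dia x 24 high; origin under its centre

How it is judged (in metres and radians):
On the way, in this order (a step that is already met when the one before it is completed fails the run):
1. the handwheel is turned clockwise to its closed stop (within 0.1 rad) by its crank handle (value of joint wheel below 0.1 rad and contact force between the fingers and crank above 0.5 N), for 0.2 s.
2. the wheel is backed off two turns (within 0.2 rad) (value of joint wheel between 12.366 and 12.766 rad), for 0.2 s.
At the end, for the whole second after the job is handed in: the handwheel stands two turns (4 pi rad, within 0.2 rad) open from its stop and at rest, the fingers still grip the crank handle (more than 2 N, grasp point within 28 mm of the handle's centre), and the T-bar is within 0.3 rad of its start (all of step 2 and velocity of joint wheel between -0.1 and 0.1 rad/s and contact force between the fingers and crank above 2 N and distance between the grasp point and crank below 0.028 m and value of joint tbar between -0.3 and 0.3 rad); the arm keeps its last pose, push and grip.
It fails at once if the T-bar of the other clamp is turned by more than 0.3 rad (value of joint tbar above 0.3 rad or value of joint tbar below -0.3 rad).
It fails at once if a loose thing on the bench is moved by more than 40 mm (distance of any of reel_a, reel_b, grip_carton, jar, driver, pliers, tape from where it was at the start of the episode above 0.04 m).
It also fails if it takes over 61 s, if anything falls off the work surface, if the arm or the gripper's body presses on something with over 40 N, if the wrist force passes 120 N, or if a joint passes its speed limit or range.

### The arm

A 7-joint arm with a two-finger parallel gripper is mounted at the origin on the work surface. World frame = base frame: x ahead of the robot, y to its left, z up, the work surface at z = 0. Lengths are in mm, angles in rad, forces in N, time in s.
With the tool pointing down it reaches from about 400 to 875 mm from the base axis. Payload 4.4 kg.
Tool frame: the origin (TCP) lies between the finger pads; the fingertips stand 22 mm ahead of it and the grasp point (between the pads) lies 3 mm ahead of it; z points along the fingers, y is the line along which they close (so a half turn about z gives the same grasp; the last joint's range is limited). The gripper opens to 85 mm and grips with 20 to 120 N. Pads are 22 mm wide; open, the fingers measure 114 mm over their backs; the gripper's body (76 mm by 85 mm) begins 54 mm behind the grasp point. The pads swing forward as they close: fully open they stand 13 mm farther back than shut.
Start: joints at [1.203, 0.628, 0.038, 1.517, -0.027, 0.996, -0.02], TCP at [193.232, -620.628, 253.313] pointing down, gripper open.
Joint ranges: [-3.06, 3.06], [-0.37, 2.12], [-1.25, 1.32], [0.18, 2.47], [-1.1, 4.24], [0.23, 1.98], [-2.94, 2.94]. Speed limits (rad/s): [2.57, 2.57, 3.14, 3.14, 3.14, 3.14, 3.14].

### API

Orientations are given as [roll, pitch, yaw] about the fixed x, y, z axes, in that order (R = Rz(yaw) Ry(pitch) Rx(roll)).
In Python, from cell import ctrl gives the robot as it stands.
- The arm moves only by the tool step_arm, never from a script. Its argument "plan" is a list of rows, each an object of numbers: "dx", "dy", "dz": the shift along the tool's x, y, z scaled (see below); "ax", "ay", "az": the turn, a rotation vector about the tool's x, y, z scaled (see below); "gripper": the opening, from 0 (shut) to 1 (fully open). A call has 1 to 20 rows; each row shifts and turns the commanded pose from where the row before left it, along the tool's axes as they then stand; what a row does not reach is not made up. The controller multiplies each number of a shift by 0.3 m and each number of a turn by 90 degrees. A row lasts 1/8 s, in which the tool goes at most 62.5 mm and 10.7 degrees, less where a joint would pass 70% of its speed; a pose out of reach is approached as far as the arm can. A call with a number of a shift or a turn outside -1 to 1 is refused whole. A call with a gripper value outside its range is refused whole. The fingers move at their own pace and stop on an object; the grip force is fixed at half the most. Time passes only in rows, so rows that do not move let the fingers close. It gives the time, the measured TCP pose, the force, the opening and the grip force at its end, in the units of the state.
- ctrl.read_state(): the state, without advancing time (a new reading comes with each control period).
- ctrl.get_image(name): name is "scene" or "top" or "wrist"; returns a dict with "color" (400x640x3 uint8, red, green, blue), "range_z" (400x640 float32, mm along the optical axis (not along the pixel's ray), 0 where there is no reading), "fx", "fy", "cx", "cy" (pixels), "T" (4x4, takes a point from camera to world coordinates); the wrist camera has in their place "T_tool_cam" (4x4, takes a point from camera to tool coordinates, whose origin is the TCP and whose axes are the flange's). Camera axes: x right, y down, z forward; pixel columns grow to the right and rows downward; lengths in mm; the calibration is good to about 2 mm. The wrist camera is an equidistant fisheye: a pixel r from the principal point sees the ray r / f radians off the axis. A picture is of the moment at which its call begins: read the wrist's pose just before it.
- ctrl.finish_job(): hands the job in; it is judged then, once.
The state is a dict: "clock": time; "qpos": joint angles; "qd": joint speeds; "tau": joint torques, N m; "eef_pos": TCP position; "tool_rot": TCP orientation; "force": force on the tool from outside, world axes, zero at the start; "torque": the same for the moment, N m; "width": finger opening in mm; "gripper_force": force on a finger pad.
Only numpy, scipy, OpenCV 4.12 (cv2) and the standard library are available. Lean on these libraries where they do the work, as an engineer would, in place of code of your own. Each camera call takes 0.05 s, during which the arm holds its last target. There are 200 camera calls.

## Working session

There is one attempt and no reset: what is moved stays moved. The work goes in short steps, Python scripts to look and compute and a tool call to move; the robot and the scene stay as the last step left them, time stands still between calls to the robot, and variables do not carry over. Pictures are saved under pics/ and viewed, at most 10 in all, crops included, and the job is handed in when it is done.

Besides the shell and the picture viewer there is one more tool, called after "Call:" by a JSON object that holds its "fn" and its "kwargs", one argument or row to a line. step_arm: Moves the arm, as the interface text tells. Shifts and turns lie within -1 to 1; 1 stands for 0.3 m of shift or 90 degrees of turn. Its arguments: {"type":"object","properties":{"plan":{"type":"array"}},"required":["plan"]}

```bash
mkdir -p pics
cat > h.py <<'E'
import numpy as np,cv2
from cell import ctrl
def pt(im,u,v):
    z=im["range_z"][int(v),int(u)]
    p=np.array([(u-im["cx"])/im["fx"]*z,(v-im["cy"])/im["fy"]*z,z,1]); return (im["T"]@p)[:3]
def cloud(im):
    v,u=np.mgrid[:400,:640]; z=im["range_z"]
    p=np.stack([(u-im["cx"])/im["fx"]*z,(v-im["cy"])/im["fy"]*z,z,np.ones_like(z)],-1)
    P=(p@np.array(im["T"]).T)[...,:3]; P[z<=0]=np.nan; return P
E
python3 - <<'E'
from h import *
s=ctrl.read_state(); print({k:np.round(v,3) for k,v in s.items()})
ims=[ctrl.get_image(n) for n in("top","scene")]
for n,im in zip(("top","scene"),ims):
    cv2.imwrite(f"pics/{n}.png",im["color"][...,::-1]); np.save(f"{n}.npy",im,allow_pickle=True)
    print(n,im["fx"],np.round(im["T"],3).tolist())
P=cloud(ims[0])
for lo,hi in((162,175),(176,186),(205,235),(150,161)):
    m=(P[...,2]>lo)&(P[...,2]<hi)
    n,l,st,c=cv2.connectedComponentsWithStats(m.astype(np.uint8))
    for i in range(1,n):
        if st[i,4]>15: print(lo,hi,st[i],np.round(np.nanmedian(P[l==i],0)),np.round(np.nanmin(P[l==i],0)),np.round(np.nanmax(P[l==i],0)))
E
```

```text
{'clock': np.float64(0.0), 'qpos': array([ 1.203,  0.629,  0.038,  1.518, -0.027,  0.996, -0.02 ]), 'qd': array([-0.001,  0.002,  0.   , -0.001,  0.   , -0.001, -0.   ]), 'tau': array([ 1.0000e-03, -5.6339e+01,  1.2260e+00, -1.9344e+01,  1.1000e-02,
        1.1000e-02,  0.0000e+00]), 'eef_pos': array([ 193.044, -620.061,  252.413]), 'tool_rot': array([-3.14 ,  0.   ,  0.302]), 'force': array([ 0.383, -0.011,  0.98 ]), 'torque': array([ 0.041, -0.041, -0.004]), 'gripper_force': np.float64(0.0), 'width': np.float64(85.528)}
top 464.50094465459694 [[0.06, -0.978, 0.202, 299.314], [-0.998, -0.06, 0.007, -21.279], [0.005, -0.202, -0.979, 1504.763], [0.0, 0.0, 0.0, 1.0]]
scene 416.6238869494174 [[-0.473, 0.628, -0.618, 1291.925], [0.881, 0.337, -0.331, 373.277], [0.0, -0.701, -0.713, 980.639], [0.0, 0.0, 0.0, 1.0]]
162 175 [226 181  46  45 666] [529. 195. 167.] [466. 119. 162.] [598. 254. 175.]
162 175 [370 196  22  39 148] [ 520. -200.  167.] [ 464. -233.  162.] [ 574. -168.  174.]
205 235 [263 198   8   8  47] [526. 127. 225.] [519. 118. 206.] [538. 137. 231.]
205 235 [282 379  24   9  46] [ 60.  16. 220.] [ 40. -11. 205.] [ 65.  48. 234.]
150 161 [637  49   3  54  98] [1013. -998.  154.] [  923. -1006.   150.] [1103. -988.  161.]
150 161 [636 104   4  32  63] [ 865. -985.  154.] [ 814. -994.  150.] [ 918. -978.  161.]
150 161 [636 137   4  26  53] [ 767. -977.  154.] [ 730. -982.  150.] [ 810. -973.  160.]
```

View pics/top.png

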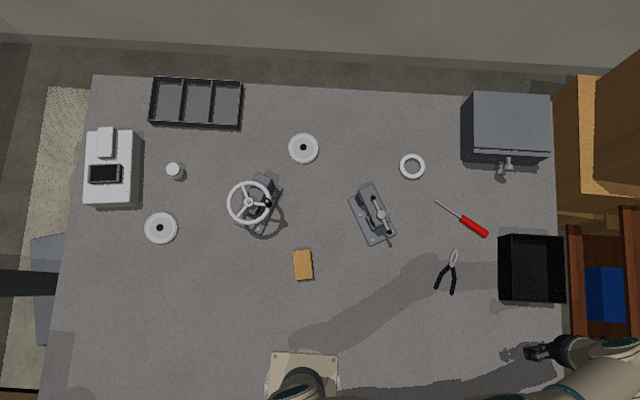

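View pics/scene.png

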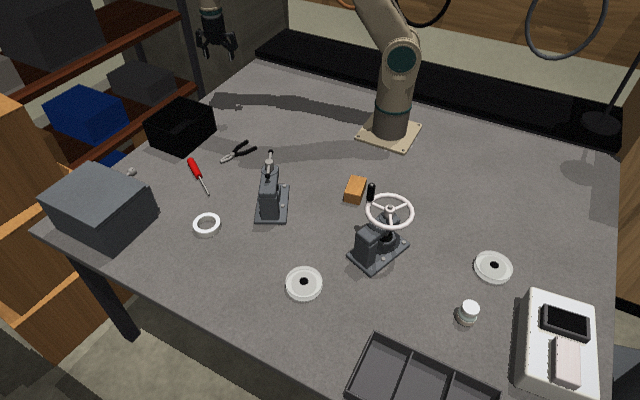

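The top view shows the handwheel at about px (249,203), with the black crank at (267,202). In the scene view the crank is at (371,191) and the wheel at (389,211). The depth data puts the axis near (532,187) and the crank near (527,127). That makes the crank radius about 60 mm, which matches the spec. I'm lifting and setting out now, squaring the yaw on the way.

Call:
{"fn": "step_arm", "kwargs": {
  "plan": [
    {"dz": -0.125,"az": 0.096,"gripper": 1},
    {"dz": -0.125,"az": 0.096,"gripper": 1},
    {"dx": 0.096,"dy": -0.107,"gripper": 1},
    {"dx": 0.096,"dy": -0.107,"gripper": 1},
    {"dx": 0.096,"dy": -0.107,"gripper": 1},
    {"dx": 0.096,"dy": -0.107,"gripper": 1},
    {"dx": 0.096,"dy": -0.107,"gripper": 1},
    {"dx": 0.096,"dy": -0.107,"gripper": 1},
    {"dx": 0.096,"dy": -0.107,"gripper": 1},
    {"dx": 0.096,"dy": -0.107,"gripper": 1},
    {"dx": 0.096,"dy": -0.107,"gripper": 1},
    {"dx": 0.096,"dy": -0.107,"gripper": 1}
  ]
}}

```text
invalid input
```

Run:
```python
from h import *
s=ctrl.read_state(); print({k:np.round(s[k],3).tolist() for k in("clock","qpos","eef_pos","tool_rot")})
# fit wheel rim outer circle & crank from saved top cloud
im=np.load("top.npy",allow_pickle=True).item(); P=cloud(im)
m=(abs(P[...,2]-167)<8)&(P[...,1]>100)&(P[...,1]<270)&(P[...,0]>440)&(P[...,0]<620)&(im["color"].min(-1)>120)
q=P[m][:,:2].astype(np.float32); print(len(q),cv2.minEnclosingCircle(q))
```

```text
{'clock': 0.1, 'qpos': [1.203, 0.629, 0.038, 1.518, -0.027, 0.996, -0.02], 'eef_pos': [193.099, -620.133, 252.494], 'tool_rot': [-3.14, 0.0, 0.302]}
633 ((533.5608520507812, 187.73851013183594), 66.1591796875)
```

The call was refused, probably because every row needs all the keys. I'm resending it with full rows.

Call:
{"fn": "step_arm", "kwargs": {
  "plan": [
    {"dx": 0,"dy": 0,"dz": -0.125,"ax": 0,"ay": 0,"az": 0.096,"gripper": 1},
    {"dx": 0,"dy": 0,"dz": -0.125,"ax": 0,"ay": 0,"az": 0.096,"gripper": 1},
    {"dx": 0.096,"dy": -0.107,"dz": 0,"ax": 0,"ay": 0,"az": 0,"gripper": 1},
    {"dx": 0.096,"dy": -0.107,"dz": 0,"ax": 0,"ay": 0,"az": 0,"gripper": 1},
    {"dx": 0.096,"dy": -0.107,"dz": 0,"ax": 0,"ay": 0,"az": 0,"gripper": 1},
    {"dx": 0.096,"dy": -0.107,"dz": 0,"ax": 0,"ay": 0,"az": 0,"gripper": 1},
    {"dx": 0.096,"dy": -0.107,"dz": 0,"ax": 0,"ay": 0,"az": 0,"gripper": 1},
    {"dx": 0.096,"dy": -0.107,"dz": 0,"ax": 0,"ay": 0,"az": 0,"gripper": 1},
    {"dx": 0.096,"dy": -0.107,"dz": 0,"ax": 0,"ay": 0,"az": 0,"gripper": 1},
    {"dx": 0.096,"dy": -0.107,"dz": 0,"ax": 0,"ay": 0,"az": 0,"gripper": 1},
    {"dx": 0.096,"dy": -0.107,"dz": 0,"ax": 0,"ay": 0,"az": 0,"gripper": 1},
    {"dx": 0.096,"dy": -0.107,"dz": 0,"ax": 0,"ay": 0,"az": 0,"gripper": 1}
  ]
}}

```text
clock: 1.6
eef_pos: [481.8, -298.3, 328.0]
tool_rot: [-3.141, 0.001, 0.0]
force: [0.1, -0.2, 0.1]
width: 85.4
gripper_force: 0.0
```

Call:
{"fn": "step_arm", "kwargs": {
  "plan": [
    {"dx": 0.015,"dy": -0.142,"dz": 0,"ax": 0,"ay": 0,"az": 0,"gripper": 1},
    {"dx": 0.015,"dy": -0.142,"dz": 0,"ax": 0,"ay": 0,"az": 0,"gripper": 1},
    {"dx": 0.015,"dy": -0.142,"dz": 0,"ax": 0,"ay": 0,"az": 0,"gripper": 1},
    {"dx": 0.015,"dy": -0.142,"dz": 0,"ax": 0,"ay": 0,"az": 0,"gripper": 1},
    {"dx": 0.015,"dy": -0.142,"dz": 0,"ax": 0,"ay": 0,"az": 0,"gripper": 1},
    {"dx": 0.015,"dy": -0.142,"dz": 0,"ax": 0,"ay": 0,"az": 0,"gripper": 1},
    {"dx": 0.015,"dy": -0.142,"dz": 0,"ax": 0,"ay": 0,"az": 0,"gripper": 1},
    {"dx": 0.015,"dy": -0.142,"dz": 0,"ax": 0,"ay": 0,"az": 0,"gripper": 1},
    {"dx": 0.015,"dy": -0.142,"dz": 0,"ax": 0,"ay": 0,"az": 0,"gripper": 1},
    {"dx": 0.015,"dy": -0.142,"dz": 0,"ax": 0,"ay": 0,"az": 0,"gripper": 1}
  ]
}}

```text
clock: 2.85
eef_pos: [525.9, 127.7, 328.0]
tool_rot: [3.141, 0.001, 0.0]
force: [-0.2, 0.3, -0.5]
width: 85.5
gripper_force: 0.0
```

```bash
cat >> h.py <<'E'
from scipy.spatial.transform import Rotation as Ro
def wrist():
    s=ctrl.read_state(); im=ctrl.get_image("wrist")
    T=np.eye(4); T[:3,:3]=Ro.from_euler("xyz",s["tool_rot"]).as_matrix(); T[:3,3]=s["eef_pos"]
    im["W"]=T@np.array(im["T_tool_cam"]); return s,im
def wcloud(im):
    v,u=np.mgrid[:400,:640]; z=im["range_z"].astype(float); a=(u-im["cx"])/im["fx"]; b=(v-im["cy"])/im["fy"]
    th=np.hypot(a,b); k=np.tan(np.minimum(th,1.5))/np.maximum(th,1e-9)
    p=np.stack([a*k*z,b*k*z,z,np.ones_like(z)],-1); P=(p@im["W"].T)[...,:3]; P[(z<=0)|(th>1.4)]=np.nan; return P
E
python3 - <<'E'
from h import *
s,im=wrist(); print({k:np.round(s[k],3).tolist() for k in("clock","qpos","eef_pos","tool_rot")}); print(np.round(im["T_tool_cam"],2).tolist())
cv2.imwrite("pics/w1.png",im["color"][...,::-1]); np.save("w1.npy",im,allow_pickle=True)
P=wcloud(im); near=np.hypot(P[...,0]-532,P[...,1]-187)<85
r=near&(P[...,2]>160)&(P[...,2]<174)&(im["color"].min(-1)>110); q=P[r][:,:2].astype(np.float32); print(len(q),cv2.minEnclosingCircle(q))
for lo,hi in((200,222),(222,233)):
    c=near&(P[...,2]>lo)&(P[...,2]<hi); q=P[c]; print(len(q),q.mean(0),q.min(0),q.max(0))
E
```

```text
{'clock': 2.85, 'qpos': [-0.258, 0.392, -0.046, 1.72, 0.021, 1.031, -1.882], 'eef_pos': [525.857, 127.707, 328.027], 'tool_rot': [3.141, 0.001, 0.0]}
[[-0.0, -0.95, -0.31, 80.53], [1.0, -0.0, -0.0, -1.71], [0.0, -0.31, 0.95, -121.17], [0.0, 0.0, 0.0, 1.0]]
5938 ((535.1749877929688, 190.24600219726562), 66.69889068603516)
174 [538.26476758 130.81938395 211.33451043] [529.71584727 121.0176342  200.0198617 ] [540.87366707 141.23349456 221.97100467]
508 [531.90496312 131.12887091 227.24450748] [522.14074826 121.33659826 222.19356947] [540.34921591 140.53108024 230.67535884]
```

View pics/w1.png

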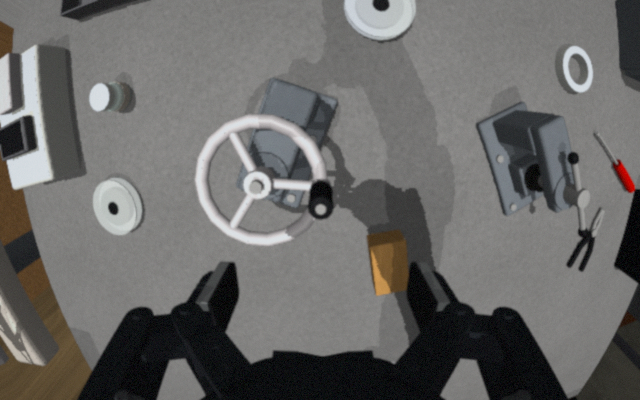

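The wrist view shows the crank top at (320,200) and the hub at (257,185). From it the crank is at about (531,131) and the axis at (535,190), giving a radius of 59 mm. It agrees with the top view to about 3 mm, so I'll descend and grip.

Call:
{"fn": "step_arm", "kwargs": {
  "plan": [
    {"dx": 0.017,"dy": -0.011,"dz": 0.1,"ax": 0,"ay": 0,"az": 0,"gripper": 1},
    {"dx": 0,"dy": 0,"dz": 0.1,"ax": 0,"ay": 0,"az": 0,"gripper": 1},
    {"dx": 0,"dy": 0,"dz": 0.1,"ax": 0,"ay": 0,"az": 0,"gripper": 1},
    {"dx": 0,"dy": 0,"dz": 0.1,"ax": 0,"ay": 0,"az": 0,"gripper": 1},
    {"dx": 0,"dy": 0,"dz": 0,"ax": 0,"ay": 0,"az": 0,"gripper": 1},
    {"dx": 0,"dy": 0,"dz": 0,"ax": 0,"ay": 0,"az": 0,"gripper": 0},
    {"dx": 0,"dy": 0,"dz": 0,"ax": 0,"ay": 0,"az": 0,"gripper": 0},
    {"dx": 0,"dy": 0,"dz": 0,"ax": 0,"ay": 0,"az": 0,"gripper": 0},
    {"dx": 0,"dy": 0,"dz": 0,"ax": 0,"ay": 0,"az": 0,"gripper": 0},
    {"dx": 0,"dy": 0,"dz": 0,"ax": 0,"ay": 0,"az": 0,"gripper": 0},
    {"dx": 0,"dy": 0,"dz": 0,"ax": 0,"ay": 0,"az": 0,"gripper": 0},
    {"dx": 0,"dy": 0,"dz": 0,"ax": 0,"ay": 0,"az": 0,"gripper": 0},
    {"dx": 0,"dy": 0,"dz": 0,"ax": 0,"ay": 0,"az": 0,"gripper": 0}
  ]
}}

```text
clock: 4.53
eef_pos: [531.6, 129.2, 209.2]
tool_rot: [3.141, -0.001, -0.0]
force: [-0.8, -1.4, 6.6]
width: 18.4
gripper_force: 58.4
```

Gripped: the opening is 18 mm and the pad force 58 N. Now I'll lead the crank 80° clockwise in 10° chords as a first check.

Call:
{"fn": "step_arm", "kwargs": {
  "plan": [
    {"dx": -0.0345,"dy": -0.0049,"dz": 0,"ax": 0,"ay": 0,"az": 0,"gripper": 0},
    {"dx": -0.0332,"dy": -0.0108,"dz": 0,"ax": 0,"ay": 0,"az": 0,"gripper": 0},
    {"dx": -0.0308,"dy": -0.0164,"dz": 0,"ax": 0,"ay": 0,"az": 0,"gripper": 0},
    {"dx": -0.0275,"dy": -0.0215,"dz": 0,"ax": 0,"ay": 0,"az": 0,"gripper": 0},
    {"dx": -0.0233,"dy": -0.0259,"dz": 0,"ax": 0,"ay": 0,"az": 0,"gripper": 0},
    {"dx": -0.0185,"dy": -0.0296,"dz": 0,"ax": 0,"ay": 0,"az": 0,"gripper": 0},
    {"dx": -0.0131,"dy": -0.0323,"dz": 0,"ax": 0,"ay": 0,"az": 0,"gripper": 0},
    {"dx": -0.0073,"dy": -0.0341,"dz": 0,"ax": 0,"ay": 0,"az": 0,"gripper": 0}
  ]
}}

```text
clock: 5.52
eef_pos: [476.0, 182.9, 209.2]
tool_rot: [-3.141, -0.004, -0.0]
force: [5.1, -2.1, 3.5]
width: 18.6
gripper_force: 58.6
```

The forces are small and the circle through both points gives an axis of (535.7,189.1), which agrees with the cameras. Before nearing the stop, I'll test the stiffness with a 3 mm radial nudge.

Call:
{"fn": "step_arm", "kwargs": {
  "plan": [
    {"dx": -0.01,"dy": 0,"dz": 0,"ax": 0,"ay": 0,"az": 0,"gripper": 0},
    {"dx": 0,"dy": 0,"dz": 0,"ax": 0,"ay": 0,"az": 0,"gripper": 0}
  ]
}}

```text
clock: 5.78
eef_pos: [475.8, 184.8, 209.3]
tool_rot: [-3.137, -0.01, 0.001]
force: [11.2, 2.5, -1.9]
width: 18.7
gripper_force: 59.1
```

Stiffness is about 2 N/mm, so a modest overshoot at the stop is safe. I'm continuing clockwise in short chunks and undoing the nudge in the first row.

Call:
{"fn": "step_arm", "kwargs": {
  "plan": [
    {"dx": 0.013,"dy": -0.0279,"dz": 0,"ax": 0,"ay": 0,"az": 0,"gripper": 0},
    {"dx": 0.0039,"dy": -0.0276,"dz": 0,"ax": 0,"ay": 0,"az": 0,"gripper": 0},
    {"dx": 0.0077,"dy": -0.0268,"dz": 0,"ax": 0,"ay": 0,"az": 0,"gripper": 0},
    {"dx": 0.0114,"dy": -0.0255,"dz": 0,"ax": 0,"ay": 0,"az": 0,"gripper": 0}
  ]
}}

```text
clock: 6.28
eef_pos: [479.7, 210.3, 209.0]
tool_rot: [3.133, 0.007, -0.001]
force: [-10.7, -22.3, 27.6]
width: 18.4
gripper_force: 62.5
```

Something is opposing the motion with about 25 N along the tangent at φ≈-201°. I'll hold and see whether it moves.

Call:
{"fn": "step_arm", "kwargs": {
  "plan": [
    {"dx": 0,"dy": 0,"dz": 0,"ax": 0,"ay": 0,"az": 0,"gripper": 0},
    {"dx": 0,"dy": 0,"dz": 0,"ax": 0,"ay": 0,"az": 0,"gripper": 0}
  ]
}}

```text
clock: 6.52
eef_pos: [479.6, 210.1, 209.0]
tool_rot: [3.134, 0.006, -0.002]
force: [-6.3, -11.8, 20.0]
width: 18.3
gripper_force: 61.9
```

Run:
```python
from h import *
s,im=wrist(); print({k:np.round(s[k],3).tolist() for k in("clock","eef_pos","tool_rot","force","torque")})
cv2.imwrite("pics/w2.png",im["color"][...,::-1])
```

```text
{'clock': 6.525, 'eef_pos': [479.632, 210.131, 209.044], 'tool_rot': [3.134, 0.006, -0.002], 'force': [-6.334, -11.79, 20.017], 'torque': [-2.287, 1.074, -0.011]}
```

View pics/w2.png

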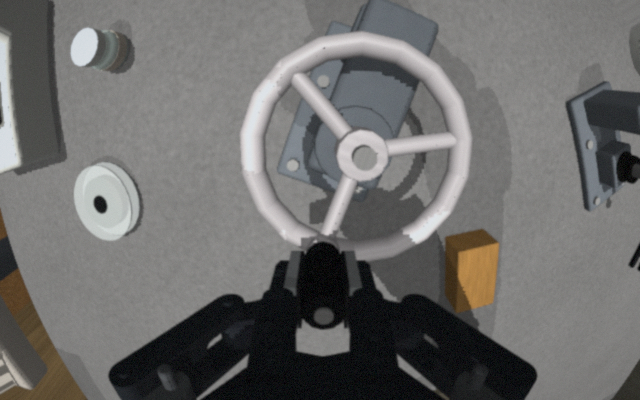

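The wrist view shows the crank held between the fingers at (325,270), with the hub at (363,155). Its spoke points directly away from the column, as a natural zero would. I'll give it a small confirming push.

Call:
{"fn": "step_arm", "kwargs": {
  "plan": [
    {"dx": 0.01,"dy": -0.025,"dz": 0,"ax": 0,"ay": 0,"az": 0,"gripper": 0},
    {"dx": 0,"dy": 0,"dz": 0,"ax": 0,"ay": 0,"az": 0,"gripper": 0},
    {"dx": 0,"dy": 0,"dz": 0,"ax": 0,"ay": 0,"az": 0,"gripper": 0}
  ]
}}

```text
clock: 6.95
eef_pos: [479.7, 210.5, 208.9]
tool_rot: [3.123, 0.014, -0.006]
force: [-12.0, -26.3, 30.7]
width: 18.7
gripper_force: 63.5
```

The stop is confirmed: 28 N against it, no movement, with the TCP at (479.7,210.4) and φ≈159°. Next I'll back off counter-clockwise, starting with a short check.

Call:
{"fn": "step_arm", "kwargs": {
  "plan": [
    {"dx": -0.0153,"dy": 0.0314,"dz": 0,"ax": 0,"ay": 0,"az": 0,"gripper": 0},
    {"dx": -0.0096,"dy": 0.0335,"dz": 0,"ax": 0,"ay": 0,"az": 0,"gripper": 0},
    {"dx": -0.0036,"dy": 0.0347,"dz": 0,"ax": 0,"ay": 0,"az": 0,"gripper": 0},
    {"dx": 0.0024,"dy": 0.0348,"dz": 0,"ax": 0,"ay": 0,"az": 0,"gripper": 0},
    {"dx": 0.0084,"dy": 0.0339,"dz": 0,"ax": 0,"ay": 0,"az": 0,"gripper": 0},
    {"dx": 0.0142,"dy": 0.0319,"dz": 0,"ax": 0,"ay": 0,"az": 0,"gripper": 0},
    {"dx": 0.0195,"dy": 0.0289,"dz": 0,"ax": 0,"ay": 0,"az": 0,"gripper": 0},
    {"dx": 0.0242,"dy": 0.0251,"dz": 0,"ax": 0,"ay": 0,"az": 0,"gripper": 0},
    {"dx": 0.0282,"dy": 0.0205,"dz": 0,"ax": 0,"ay": 0,"az": 0,"gripper": 0}
  ]
}}

```text
clock: 8.07
eef_pos: [502.9, 139.1, 209.1]
tool_rot: [3.14, 0.006, 0.001]
force: [-5.2, -3.7, 15.8]
width: 18.9
gripper_force: 61.1
```

The crank is tracking well, so I'll lead it on another 200°.

Call:
{"fn": "step_arm", "kwargs": {
  "plan": [
    {"dx": 0.0314,"dy": 0.0153,"dz": 0,"ax": 0,"ay": 0,"az": 0,"gripper": 0},
    {"dx": 0.0335,"dy": 0.0096,"dz": 0,"ax": 0,"ay": 0,"az": 0,"gripper": 0},
    {"dx": 0.0347,"dy": 0.0036,"dz": 0,"ax": 0,"ay": 0,"az": 0,"gripper": 0},
    {"dx": 0.0348,"dy": -0.0024,"dz": 0,"ax": 0,"ay": 0,"az": 0,"gripper": 0},
    {"dx": 0.0339,"dy": -0.0084,"dz": 0,"ax": 0,"ay": 0,"az": 0,"gripper": 0},
    {"dx": 0.0319,"dy": -0.0142,"dz": 0,"ax": 0,"ay": 0,"az": 0,"gripper": 0},
    {"dx": 0.0289,"dy": -0.0195,"dz": 0,"ax": 0,"ay": 0,"az": 0,"gripper": 0},
    {"dx": 0.0251,"dy": -0.0242,"dz": 0,"ax": 0,"ay": 0,"az": 0,"gripper": 0},
    {"dx": 0.0205,"dy": -0.0282,"dz": 0,"ax": 0,"ay": 0,"az": 0,"gripper": 0},
    {"dx": 0.0153,"dy": -0.0314,"dz": 0,"ax": 0,"ay": 0,"az": 0,"gripper": 0},
    {"dx": 0.0096,"dy": -0.0335,"dz": 0,"ax": 0,"ay": 0,"az": 0,"gripper": 0},
    {"dx": 0.0036,"dy": -0.0347,"dz": 0,"ax": 0,"ay": 0,"az": 0,"gripper": 0},
    {"dx": -0.0024,"dy": -0.0348,"dz": 0,"ax": 0,"ay": 0,"az": 0,"gripper": 0},
    {"dx": -0.0084,"dy": -0.0339,"dz": 0,"ax": 0,"ay": 0,"az": 0,"gripper": 0},
    {"dx": -0.0142,"dy": -0.0319,"dz": 0,"ax": 0,"ay": 0,"az": 0,"gripper": 0}
  ]
}}

```text
clock: 9.95
eef_pos: [587.8, 219.4, 209.1]
tool_rot: [3.139, 0.003, -0.0]
force: [-4.3, -5.7, 12.2]
width: 18.6
gripper_force: 60.7
```

Call:
{"fn": "step_arm", "kwargs": {
  "plan": [
    {"dx": -0.0195,"dy": -0.0289,"dz": 0,"ax": 0,"ay": 0,"az": 0,"gripper": 0},
    {"dx": -0.0242,"dy": -0.0251,"dz": 0,"ax": 0,"ay": 0,"az": 0,"gripper": 0},
    {"dx": -0.0282,"dy": -0.0205,"dz": 0,"ax": 0,"ay": 0,"az": 0,"gripper": 0},
    {"dx": -0.0314,"dy": -0.0153,"dz": 0,"ax": 0,"ay": 0,"az": 0,"gripper": 0},
    {"dx": -0.0335,"dy": -0.0096,"dz": 0,"ax": 0,"ay": 0,"az": 0,"gripper": 0},
    {"dx": -0.0347,"dy": -0.0036,"dz": 0,"ax": 0,"ay": 0,"az": 0,"gripper": 0},
    {"dx": -0.0348,"dy": 0.0024,"dz": 0,"ax": 0,"ay": 0,"az": 0,"gripper": 0},
    {"dx": -0.0339,"dy": 0.0084,"dz": 0,"ax": 0,"ay": 0,"az": 0,"gripper": 0},
    {"dx": -0.0319,"dy": 0.0142,"dz": 0,"ax": 0,"ay": 0,"az": 0,"gripper": 0},
    {"dx": -0.0289,"dy": 0.0195,"dz": 0,"ax": 0,"ay": 0,"az": 0,"gripper": 0},
    {"dx": -0.0251,"dy": 0.0242,"dz": 0,"ax": 0,"ay": 0,"az": 0,"gripper": 0},
    {"dx": -0.0205,"dy": 0.0282,"dz": 0,"ax": 0,"ay": 0,"az": 0,"gripper": 0},
    {"dx": -0.0153,"dy": 0.0314,"dz": 0,"ax": 0,"ay": 0,"az": 0,"gripper": 0},
    {"dx": -0.0096,"dy": 0.0335,"dz": 0,"ax": 0,"ay": 0,"az": 0,"gripper": 0}
  ]
}}

```text
clock: 11.7
eef_pos: [477.9, 204.9, 209.2]
tool_rot: [-3.138, -0.002, 0.002]
force: [1.0, 2.8, 7.3]
width: 18.7
gripper_force: 60.2
```

One full turn is done, with φ now about 165° and forces still low. I'm continuing into the second turn.

Call:
{"fn": "step_arm", "kwargs": {
  "plan": [
    {"dx": -0.0036,"dy": 0.0347,"dz": 0,"ax": 0,"ay": 0,"az": 0,"gripper": 0},
    {"dx": 0.0024,"dy": 0.0348,"dz": 0,"ax": 0,"ay": 0,"az": 0,"gripper": 0},
    {"dx": 0.0084,"dy": 0.0339,"dz": 0,"ax": 0,"ay": 0,"az": 0,"gripper": 0},
    {"dx": 0.0142,"dy": 0.0319,"dz": 0,"ax": 0,"ay": 0,"az": 0,"gripper": 0},
    {"dx": 0.0195,"dy": 0.0289,"dz": 0,"ax": 0,"ay": 0,"az": 0,"gripper": 0},
    {"dx": 0.0242,"dy": 0.0251,"dz": 0,"ax": 0,"ay": 0,"az": 0,"gripper": 0},
    {"dx": 0.0282,"dy": 0.0205,"dz": 0,"ax": 0,"ay": 0,"az": 0,"gripper": 0},
    {"dx": 0.0314,"dy": 0.0153,"dz": 0,"ax": 0,"ay": 0,"az": 0,"gripper": 0},
    {"dx": 0.0335,"dy": 0.0096,"dz": 0,"ax": 0,"ay": 0,"az": 0,"gripper": 0},
    {"dx": 0.0347,"dy": 0.0036,"dz": 0,"ax": 0,"ay": 0,"az": 0,"gripper": 0},
    {"dx": 0.0348,"dy": -0.0024,"dz": 0,"ax": 0,"ay": 0,"az": 0,"gripper": 0},
    {"dx": 0.0339,"dy": -0.0084,"dz": 0,"ax": 0,"ay": 0,"az": 0,"gripper": 0},
    {"dx": 0.0319,"dy": -0.0142,"dz": 0,"ax": 0,"ay": 0,"az": 0,"gripper": 0},
    {"dx": 0.0289,"dy": -0.0195,"dz": 0,"ax": 0,"ay": 0,"az": 0,"gripper": 0},
    {"dx": 0.0251,"dy": -0.0242,"dz": 0,"ax": 0,"ay": 0,"az": 0,"gripper": 0},
    {"dx": 0.0205,"dy": -0.0282,"dz": 0,"ax": 0,"ay": 0,"az": 0,"gripper": 0},
    {"dx": 0.0153,"dy": -0.0314,"dz": 0,"ax": 0,"ay": 0,"az": 0,"gripper": 0},
    {"dx": 0.0096,"dy": -0.0335,"dz": 0,"ax": 0,"ay": 0,"az": 0,"gripper": 0},
    {"dx": 0.0036,"dy": -0.0347,"dz": 0,"ax": 0,"ay": 0,"az": 0,"gripper": 0}
  ]
}}

```text
clock: 14.08
eef_pos: [595.9, 190.2, 209.2]
tool_rot: [3.141, 0.002, -0.0]
force: [-2.6, -3.1, 11.1]
width: 18.4
gripper_force: 60.7
```

Call:
{"fn": "step_arm", "kwargs": {
  "plan": [
    {"dx": -0.0024,"dy": -0.0348,"dz": 0,"ax": 0,"ay": 0,"az": 0,"gripper": 0},
    {"dx": -0.0084,"dy": -0.0339,"dz": 0,"ax": 0,"ay": 0,"az": 0,"gripper": 0},
    {"dx": -0.0142,"dy": -0.0319,"dz": 0,"ax": 0,"ay": 0,"az": 0,"gripper": 0},
    {"dx": -0.0195,"dy": -0.0289,"dz": 0,"ax": 0,"ay": 0,"az": 0,"gripper": 0},
    {"dx": -0.0242,"dy": -0.0251,"dz": 0,"ax": 0,"ay": 0,"az": 0,"gripper": 0},
    {"dx": -0.0282,"dy": -0.0205,"dz": 0,"ax": 0,"ay": 0,"az": 0,"gripper": 0},
    {"dx": -0.0314,"dy": -0.0153,"dz": 0,"ax": 0,"ay": 0,"az": 0,"gripper": 0},
    {"dx": -0.0335,"dy": -0.0096,"dz": 0,"ax": 0,"ay": 0,"az": 0,"gripper": 0},
    {"dx": -0.0347,"dy": -0.0036,"dz": 0,"ax": 0,"ay": 0,"az": 0,"gripper": 0},
    {"dx": -0.0348,"dy": 0.0024,"dz": 0,"ax": 0,"ay": 0,"az": 0,"gripper": 0},
    {"dx": -0.0339,"dy": 0.0084,"dz": 0,"ax": 0,"ay": 0,"az": 0,"gripper": 0},
    {"dx": -0.0319,"dy": 0.0142,"dz": 0,"ax": 0,"ay": 0,"az": 0,"gripper": 0},
    {"dx": -0.0289,"dy": 0.0195,"dz": 0,"ax": 0,"ay": 0,"az": 0,"gripper": 0},
    {"dx": -0.0251,"dy": 0.0242,"dz": 0,"ax": 0,"ay": 0,"az": 0,"gripper": 0},
    {"dx": -0.0205,"dy": 0.0282,"dz": 0,"ax": 0,"ay": 0,"az": 0,"gripper": 0},
    {"dx": 0,"dy": 0,"dz": 0,"ax": 0,"ay": 0,"az": 0,"gripper": 0},
    {"dx": 0,"dy": 0,"dz": 0,"ax": 0,"ay": 0,"az": 0,"gripper": 0}
  ]
}}

```text
clock: 16.2
eef_pos: [485.4, 221.7, 209.2]
tool_rot: [3.141, -0.001, -0.0]
force: [0.8, -3.0, 9.5]
width: 18.6
gripper_force: 60.3
```

φ is 147° and the target is (479.7,210.4), so the remaining move is (-5.7,-11.3) mm.

Call:
{"fn": "step_arm", "kwargs": {
  "plan": [
    {"dx": -0.01,"dy": 0.0185,"dz": 0,"ax": 0,"ay": 0,"az": 0,"gripper": 0},
    {"dx": -0.009,"dy": 0.0192,"dz": 0,"ax": 0,"ay": 0,"az": 0,"gripper": 0},
    {"dx": 0,"dy": 0,"dz": 0,"ax": 0,"ay": 0,"az": 0,"gripper": 0},
    {"dx": 0,"dy": 0,"dz": 0,"ax": 0,"ay": 0,"az": 0,"gripper": 0},
    {"dx": 0,"dy": 0,"dz": 0,"ax": 0,"ay": 0,"az": 0,"gripper": 0},
    {"dx": 0,"dy": 0,"dz": 0,"ax": 0,"ay": 0,"az": 0,"gripper": 0}
  ]
}}

```text
clock: 16.95
eef_pos: [480.1, 211.5, 209.2]
tool_rot: [-3.141, -0.002, 0.0]
force: [2.2, -1.5, 7.8]
width: 18.7
gripper_force: 60.2
```

Run:
```python
from h import *
s,im=wrist(); print({k:np.round(s[k],3).tolist() for k in("clock","eef_pos","force","qd")})
cv2.imwrite("pics/w3.png",im["color"][...,::-1])
```

```text
{'clock': 16.95, 'eef_pos': [480.137, 211.523, 209.176], 'force': [2.216, -1.468, 7.759], 'qd': [0.001, 0.001, 0.0, 0.0, 0.002, 0.001, -0.001]}
```

View pics/w3.png

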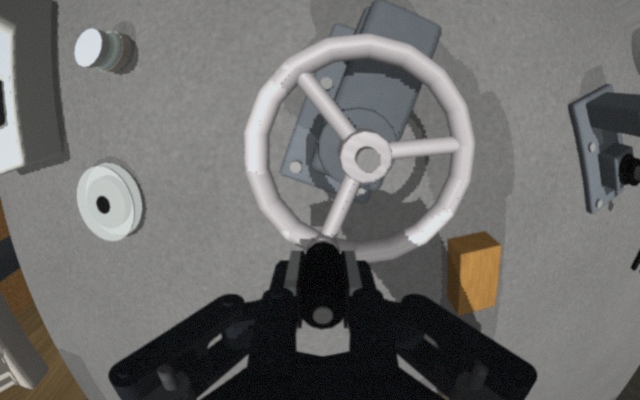

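The wheel is back at its stop orientation to within about 1° after two turns. The spokes match the closed-stop picture, with the hub at (366,157) and the crank in the fingers at (324,275). Everything is at rest, so I'm handing the job in.

```bash
python3 -c "
from cell import ctrl; print(ctrl.finish_job())"
```

```text
the job is handed in; nothing more can be done
None
```

The clamp was closed to its stop, backed off two full turns counter-clockwise to within about 1° by the arm's readings, and handed in at 17 s with the crank handle still gripped; no verdict was returned.

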